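# Prop the parts bin's lid on its stay and put the jar in

### The arm

A 6-joint arm with a two-finger parallel gripper is mounted at the origin on a cart in front of the work surface, level with it; the furniture and walls round the work are solid. World frame = base frame: x ahead of the robot, y to its left, z up, the work surface at z = 0. Lengths are in m, angles in rad, forces in N, time in s.
With the tool pointing down it reaches from about 0.4 to 0.825 m from the base axis. Payload 7 kg.
Tool frame: the origin (TCP) lies midway between the tips of the shut fingers; the grasp point (between the pads) lies 19 mm behind it; z points along the fingers, y is the line along which they close (so a half turn about z gives the same grasp; the last joint's range is limited). The gripper opens to 88 mm and grips with 3 to 60 N. Pads are 19 mm wide; open, the fingers measure 130 mm over their backs; the gripper's body (78 mm by 193 mm) begins 47 mm behind the grasp point.
Start: joints at [1.391, 0.359, 0.012, 0, -1.224, -0.288], TCP at [0.304, 0.602, 0.203] pointing down, gripper open.
Joint ranges: [-3.07, 3.07], [-1.43, 2.12], [-1.02, 1.25], [-3.03, 1.67], [-3.05, -0], [-3.03, 3.03]. Speed limits (rad/s): [2.39, 2.39, 3.01, 3.14, 3.14, 3.14].

### API

Orientations are given as [roll, pitch, yaw] about the fixed x, y, z axes, in that order (R = Rz(yaw) Ry(pitch) Rx(roll)).
In Python, from station import telemetry, eyes, ticket, recognise, trace gives the robot as it stands. The module is installed in compiled form; this text tells all that it offers.
- The arm moves only by the tool servo_tool, never from a script. Its argument "series" is a list that holds one entry, the list of rows, each a list of 4 numbers: the shift along the tool's x, y, z in mm, then the turn about the tool's z in rad. In form: [[[x, y, z, roll], ...]]. A call has exactly 10 rows; each row shifts and turns the commanded pose from where the row before left it, along the tool's axes as they then stand; what a row does not reach is not made up. A row lasts 1/12 s, in which the tool goes at most 41.7 mm and 7.16 degrees, less where a joint would pass 70% of its speed; a pose out of reach is approached as far as the arm can. A call is refused whole if a number of a shift passes 41.7 or a number of a turn 0.125, either way. A call with a gripper value outside its range is refused whole. "claw" is the gripper's target within -1 to 1 (shut at 1, half-way at 0, fully open at -1), set as the call begins (left out, the last holds). The fingers move at their own pace and stop on an object; "grip_force" is the grip in N (left out, the last holds). Time passes only in rows, so rows that do not move let the fingers close, or fill a call up. It gives the time, the measured TCP pose, the force, the opening and the grip force at its end, in the units of the state.
- telemetry.get_state(): the state, without advancing time (a new reading comes with each control period).
- eyes.grab_frame(name): name is "scene" or "side" or "wrist"; returns the picture (420x560x3 uint8, red, green, blue); there is no depth.
- eyes.calibration(name): a dict with "mtx" (3x3 intrinsics, pixels), "k1" (the pictures are not rectified: a ray, as slopes to the right and down, at radius r is drawn at 1 + k1 r^2 times it, then the intrinsics apply), "rvec" (rotation vector, rad) and "tvec" (3), from world to camera coordinates, as OpenCV has them. Camera axes: x right, y down, z forward; pixel columns grow to the right and rows downward; lengths in m; the calibration is good to about 2 mm. A picture is of the moment at which its call begins: read the wrist's pose just before it. calibration takes no time and is no camera call; for the wrist camera it gives the pose at the moment of the call.
- ticket.job_done(): hands the job in; it is judged then, once.
Trained networks look in the newest picture that a camera, given by its name, has taken for a name from the list of things; names that differ only in an ending like _2 or _b are one class to them, and where a whole thing is asked for, a point or a joint stands for the part that bears it (a point fixed in the world has none). Each returns a list of dicts, best first, with "conf" (0 to 1); they miss things now and then, are a little off and sometimes report something else, mostly with a low value. They report only what shows in the picture. A call takes as long as a camera call. They do not tell look-alikes from the thing itself.
- recognise(camera, name): "position" ([x, y, z] in m, in world coordinates, good to about 4 mm: the middle of the surface that is visible of it).
- trace(camera, name): "mask" (420x560 bool, what is visible of it).
The state is a dict: "t": time; "q": joint angles; "qd": joint speeds; "joint_efforts": joint torques, N m; "eef_pos": TCP position; "ee_rot": TCP orientation; "force": force on the tool from outside, world axes, zero at the start; "moment": the same for the moment, N m; "width": finger opening in m; "gripper_force": force on a finger pad.
Only numpy, scipy, OpenCV 4.12 (cv2) and the standard library are available. Lean on these libraries where they do the work, as an engineer would, in place of code of your own. Each camera call takes 0.05 s, during which the arm holds its last target. There are 200 camera calls.

### The job

Raise the lid of the grey parts bin by its black pull until the steel stay at the bin's side drops behind its catch, and let the lid come back to rest on the stay, so that it stays open by itself. Then take the jar that stands in the blue tray and set it upright on the floor of the bin, leaving the lid propped.

Things in the scene. Friction and masses are not known exactly. Their poses are not given: they have to be found in the camera images.
- bin: Low grey plastic bin fixed to the bench, 200 x 200 mm, rim 66 mm high, walls and floor 4 mm. Origin: centre of its underside; -x is its front (side of the black pull), +x the hinge side; hinge axis along y through x = 0.100, z = 0.069. On its right side (-y, out to y = -0.120) a steel rail with a step, the catch, carries the foot of the stay, a flat steel strut hung from the lid.
- bin_lid (a joint): Lid angle about its hinge, rad: 0 shut, grows as it opens up and back, stop at 1.52. It weighs 0.2 kg, swings freely and falls shut unless the stay holds it. As it rises the stay's foot trails along the rail and drops behind the step by itself once past about 1.37 (raise it to 1.42 to 1.48); lowered from there it rests on the stay at 1.31.
- lid_pull (a point): Centre of the black pull: a drum 20 mm in diameter, 30 mm long, lying along the bin's y on a thin stem 36 mm before the lid's front edge. Shut, it is at x = -0.142, y = 0, z = 0.069 of the bin; it moves on a circle of radius 0.242 about the hinge. Space beside its flat ends is free; gripped by them it can turn between the fingers, so the gripper may point down all along the arc.
- bin_in (a point): Good spot for the jar: on the inner floor on the bin's centre line, 45 mm in front of the bin's centre (x = -0.045, y = 0, z = 0.004 of the bin). The propped lid leans over the rear half only (the pull then at x = 0.037, z = 0.303 of the bin), so above this spot it is clear. Axes as the bin's.
- jar: White screw-top jar with a ribbed cream cap, standing in the blue tray: 51 mm across the cap (body 48), 49 mm high, cap from 36 mm up, 0.06 kg. Origin: centre of its underside, z up. The tray has a 3 mm floor and a rim 28 mm high; at least 25 mm is free round the jar. A second jar like it, on the bare bench, is not wanted.
There are look-alikes about, which are no part of the job. What is shaped like the jar but yellow is not meant.

How it is judged:
By the outcome, as a careful person would: the job done as asked, in the order asked, and still so for the second after the job is handed in, with the robot touching nothing.
It also fails if it takes over 61 s, if anything falls off the work surface, if the arm or the gripper's body presses on something with over 40 N, if the wrist force passes 120 N, or if a joint passes its speed limit or range.

## Working session

There is one attempt and no reset: what is moved stays moved. The work goes in short steps, Python scripts to look and compute and a tool call to move; the robot and the scene stay as the last step left them, time stands still between calls to the robot, and variables do not carry over. Pictures are saved under pics/ and viewed, at most 10 in all, crops included, and the job is handed in when it is done.

Besides the shell and the picture viewer there is one more tool, called by a JSON object that holds its "api" and its "payload". servo_tool: Moves the arm, as the interface text tells. Its arguments: {"type":"object","properties":{"series":{"type":"array"},"claw":{"type":"number"},"grip_force":{"type":"number"}},"required":["series"]}

```bash
mkdir -p pics
cat > h.py <<'E'
import numpy as np, cv2
from station import telemetry, eyes, ticket, recognise, trace
def cal(c):
    k=eyes.calibration(c); R=cv2.Rodrigues(np.array(k["rvec"],float))[0]
    return np.array(k["mtx"],float),float(k["k1"]),R,np.array(k["tvec"],float).ravel()
def ray(c,uv,z,k=None):
    "pixel -> world point at height z"
    M,k1,R,t=k or cal(c)
    n=cv2.undistortPoints(np.array([[uv]],float),M,np.array([k1,0,0,0,0]))[0,0]
    d=R.T@np.array([n[0],n[1],1]); o=-R.T@t
    return o+d*(z-o[2])/d[2]
def px(c,P):
    M,k1,R,t=cal(c)
    return cv2.projectPoints(np.array(P,float).reshape(-1,3),cv2.Rodrigues(R)[0],t,M,np.array([k1,0,0,0,0]))[0].reshape(-1,2)
def shot(c,name):
    im=eyes.grab_frame(c); cv2.imwrite(f"pics/{name}.png",im[:,:,::-1]); return im
E
python3 - <<'E'
from h import *
for c in("scene","side"):
    shot(c,c+"0")
    for n in("bin","lid_pull","jar"):
        for r in recognise(c,n)[:4]: 
            p=np.array(r["position"]); print(c,n,round(r["conf"],2),p.round(3),px(c,p).round(0)[0])
s=telemetry.get_state(); print(s["t"],s["eef_pos"],s["ee_rot"],s["width"])
E
```

```text
scene bin 0.88 [0.576 0.213 0.075] [255. 184.]
scene lid_pull 0.84 [0.589 0.233 0.072] [255. 180.]
scene jar 0.93 [ 0.538 -0.179  0.046] [325. 276.]
scene jar 0.93 [ 0.361 -0.171  0.045] [259. 302.]
scene jar 0.68 [ 0.536 -0.011  0.041] [286. 239.]
scene jar 0.61 [ 0.697 -0.15   0.04 ] [369. 248.]
side bin 0.67 [0.585 0.194 0.073] [275. 182.]
side lid_pull 0.6 [0.586 0.226 0.069] [272. 178.]
side jar 0.97 [ 0.538 -0.019  0.034] [285. 234.]
side jar 0.8 [ 0.702 -0.153  0.038] [372. 249.]
side jar 0.74 [ 0.364 -0.178  0.045] [233. 281.]
side jar 0.73 [ 0.546 -0.185  0.049] [316. 265.]
0.4 [0.30432835 0.60238698 0.20320367] [ 3.14132321e+00 -2.57296778e-05 -4.67799206e-01] 0.08727776972679264
```

```bash
python3 -c "
import cv2,numpy as np
a=cv2.imread('pics/scene0.png');b=cv2.imread('pics/side0.png')
cv2.imwrite('pics/both0.png',cv2.resize(np.vstack([a]),(784,588)))
cv2.imwrite('pics/sideb.png',cv2.resize(b,(784,588)))"
```

```text
(no output)
```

View pics/both0.png

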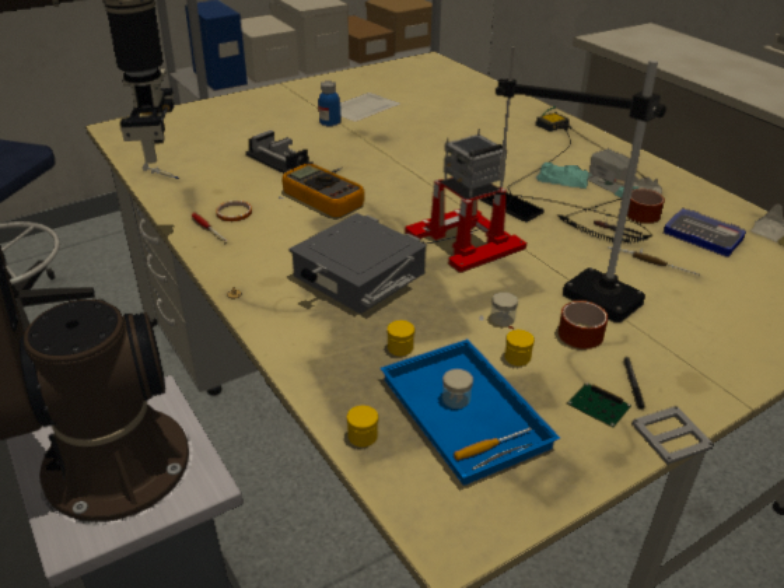

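View pics/sideb.png

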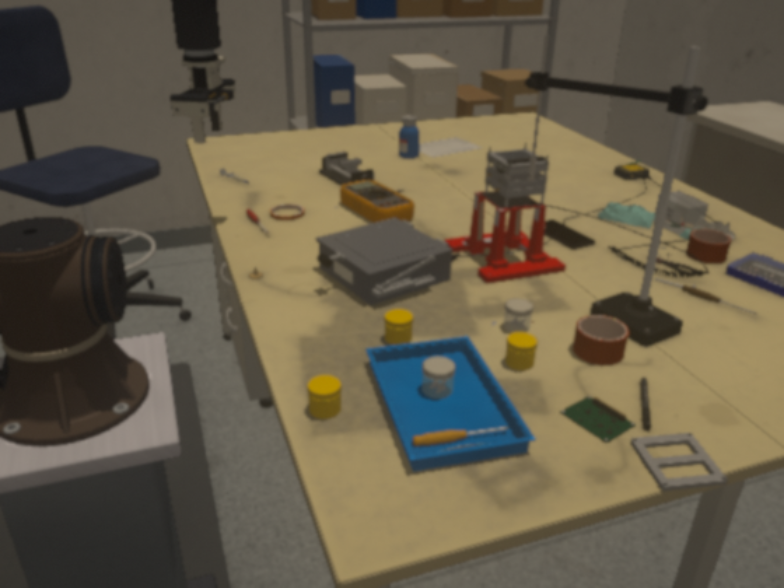

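Jar candidates in scene pixels (560 wide): white in the blue tray (326,277), white on the bare bench (360,219), and yellow at (286,240), (371,248) and (259,304). I choose (326,277), the white one in the tray. The bin is at about (256,186). Next is one close crop to check the jar and find the pull.

Run:
```python
from h import *
a=cv2.imread('pics/scene0.png');b=cv2.imread('pics/side0.png')
c=cv2.resize(a[145:315,150:350],(800,680))[:, :]
c1=cv2.resize(a[145:230,195:315],(480,340),interpolation=cv2.INTER_CUBIC)
c2=cv2.resize(b[150:225,210:330],(480,300),interpolation=cv2.INTER_CUBIC)[:260]
c3=cv2.resize(a[240:310,290:360],(320,320),interpolation=cv2.INTER_CUBIC)
o=np.zeros((600,800,3),np.uint8);o[:340,:480]=c1;o[340:,:480]=c2;o[:320,480:]=c3
cv2.imwrite('pics/crop.png',o)
for c in("scene","side"):
    eyes.grab_frame(c)
    for n in("bin","lid_pull","bin_lid"):
        r=trace(c,n)
        for q in r[:2]:
            m=q["mask"].astype(np.uint8); cs=max(cv2.findContours(m,0,2)[0],key=cv2.contourArea)
            print(c,n,round(q["conf"],2),m.sum(),cv2.approxPolyDP(cs,3,True)[:,0].tolist())
```

```text
scene bin 0.6 4416 [[254, 152], [209, 178], [210, 195], [259, 222], [303, 194], [304, 175], [294, 167]]
scene lid_pull 0.72 2974 [[207, 178], [225, 189], [215, 194], [222, 201], [228, 194], [235, 194], [257, 205], [285, 188], [261, 211], [266, 213], [303, 175], [254, 153]]
scene bin_lid 0.73 3073 [[206, 178], [226, 190], [215, 194], [222, 201], [231, 193], [257, 205], [285, 188], [261, 210], [266, 214], [303, 174], [254, 152]]
scene bin_lid 0.7 4507 [[207, 177], [212, 198], [255, 222], [268, 218], [303, 194], [304, 175], [265, 154], [253, 153]]
side bin 0.68 4195 [[321, 176], [289, 157], [279, 156], [228, 169], [227, 186], [252, 210], [269, 217], [320, 200]]
side lid_pull 0.87 2548 [[321, 178], [280, 156], [227, 170], [237, 181], [228, 181], [226, 186], [234, 191], [245, 186], [262, 197], [294, 189], [269, 204], [273, 208]]
side bin_lid 0.74 2440 [[322, 178], [283, 156], [227, 170], [239, 181], [227, 183], [233, 190], [243, 185], [266, 196], [298, 187], [270, 204], [272, 208]]
```

View pics/crop.png

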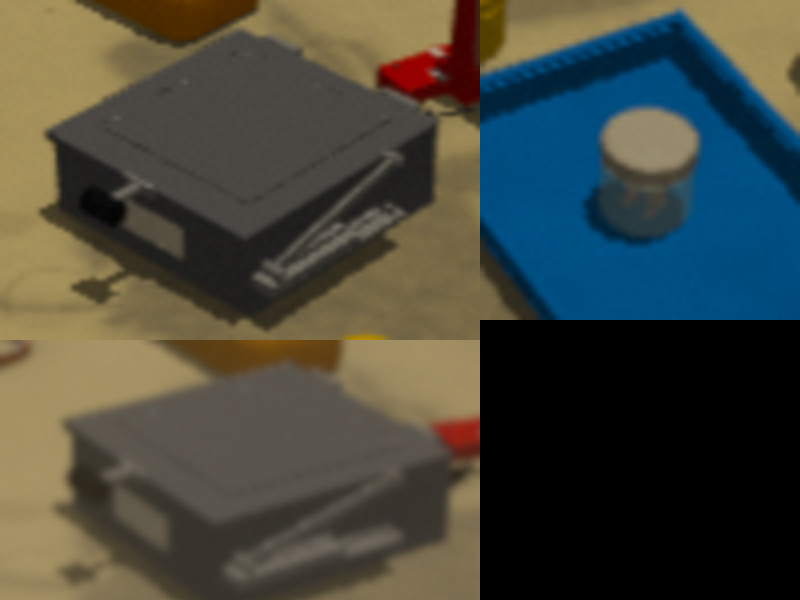

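The crop shows the white cream-capped jar standing in the tray. The black pull is on the bin's front-left face at scene (221,196) and side (232,185). The stay and rail are on its right. Now I fit the bin pose from the corners and pull.

```bash
cat >> h.py <<'E'
def toW(b,P):
    c,s=np.cos(b[2]),np.sin(b[2]); P=np.array(P,float).reshape(-1,3)
    return np.c_[b[0]+c*P[:,0]-s*P[:,1], b[1]+s*P[:,0]+c*P[:,1], P[:,2]]
E
python3 - <<'E'
from h import *
from scipy.optimize import least_squares
obs={"scene":[(207.5,178),(256.7,204),(304,175),(254.5,153),(220.7,196)],"side":[(227,170.5),(265,196),(321.5,177.5),(283,156),(232,185)]}
def pts(p): 
    w,zt,xb=p[3:]
    return toW(p,[[-.106,w,zt],[-.106,-w,zt],[xb,-w,zt],[xb,w,zt],[-.142,0,.069]])
def f(p):
    P=pts(p); return np.r_[np.concatenate([(px(c,P)-obs[c]).ravel() for c in obs]),(p[3:]-[.1,.072,.103])/[.002,.002,.004]]
r=least_squares(f,[.58,.21,.0,.1,.072,.103]); 
print(r.x.round(4),r.cost); print(r.fun.round(1))
b=r.x[:3]; print("pull",toW(b,[-.142,0,.069]),"in",toW(b,[-.045,0,.004]),"hinge",toW(b,[.1,0,.069]), "propped",toW(b,[.037,0,.303]))
# jar cap centre
for c in("scene","side"):
    eyes.grab_frame(c)
    for q in trace(c,"jar")[:5]:
        ys,xs=np.nonzero(q["mask"]); print(c,round(q["conf"],2),xs.mean().round(1),ys.mean().round(1),len(xs),xs.min(),xs.max(),ys.min(),ys.max(),ray(c,(xs.mean(),ys.mean()),.03).round(3))
print(ray("scene",(290+648/4.571,240+140/4.571),.052))
E
```

```text
[0.6066 0.2534 0.2771 0.0991 0.0701 0.0968] 5.67220485199945
[-0.5  0.1 -0.5  0.2 -0.2 -0.1  0.5 -0.4  0.7  0.3 -0.8 -0.4 -1.  -0.7
  1.5  0.1 -0.6 -0.3  1.   0.6 -0.5 -0.9 -1.6]
pull [[0.47003484 0.21454667 0.069     ]] in [[0.56333537 0.24107987 0.004     ]] hinge [[0.70280524 0.28074291 0.069     ]] propped [[0.64220798 0.26351    0.303     ]]
scene 0.75 370.2 248.2 475 360 381 236 261 [ 0.707 -0.144  0.03 ]
scene 0.72 258.7 303.8 530 248 269 290 318 [ 0.365 -0.161  0.03 ]
scene 0.62 286.0 241.2 444 277 296 229 254 [ 0.541 -0.006  0.03 ]
scene 0.55 325.9 277.5 489 316 336 264 291 [ 0.546 -0.172  0.03 ]
side 0.91 312.9 269.2 593 302 324 255 284 [ 0.547 -0.172  0.03 ]
side 0.87 284.7 233.6 484 275 295 221 247 [ 0.54 -0.01  0.03]
side 0.76 231.5 282.5 705 219 243 267 299 [ 0.365 -0.162  0.03 ]
side 0.75 372.1 250.3 516 361 383 237 263 [ 0.708 -0.145  0.03 ]
[ 0.75819939 -0.30614687  0.052     ]
```

```bash
cat >> h.py <<'E'
def plan(xyz,yaw,n):
    "constant row that, repeated n times, brings the (downward) tool to xyz, yaw"
    s=telemetry.get_state(); p=np.array(s["eef_pos"]); R=cv2.Rodrigues
    y0=s["ee_rot"][2]; dy=(yaw-y0+np.pi)%(2*np.pi)-np.pi
    A=np.zeros((2,2))
    for k in range(n):
        a=y0+dy*k/n; A+=np.array([[np.cos(a),np.sin(a)],[np.sin(a),-np.cos(a)]])
    d=np.array(xyz)-p; t=np.linalg.solve(A,d[:2])*1000
    print("row x%d:"%n,[*t.round(1),round(-d[2]*1000/n,1),round(-dy/n,4)]," at",p.round(4),round(y0,4),"t",s["t"])
E
python3 -c "
from h import *
plan([.47,.2145,.2],.277,16)"
```

```text
row x16: [np.float64(13.5), np.float64(23.4), np.float64(0.2), np.float64(-0.0465)]  at [0.3044 0.6024 0.2034] -0.4678 t 1.0
```

{"api": "servo_tool", "payload": {"series": [[[13.5, 23.4, 0.2, -0.0465], [13.5, 23.4, 0.2, -0.0465], [13.5, 23.4, 0.2, -0.0465], [13.5, 23.4, 0.2, -0.0465], [13.5, 23.4, 0.2, -0.0465], [13.5, 23.4, 0.2, -0.0465], [13.5, 23.4, 0.2, -0.0465], [13.5, 23.4, 0.2, -0.0465], [13.5, 23.4, 0.2, -0.0465], [13.5, 23.4, 0.2, -0.0465]]], "claw": -1}}

```text
t: 1.83
eef_pos: [0.3746, 0.3428, 0.2017]
ee_rot: [-3.141, -0.0, -0.0]
force: [0.1, 0.3, -0.2]
width: 0.0874
gripper_force: 0.0
```

{"api": "servo_tool", "payload": {"series": [[[13.5, 23.4, 0.2, -0.0465], [13.5, 23.4, 0.2, -0.0465], [13.5, 23.4, 0.2, -0.0465], [13.5, 23.4, 0.2, -0.0465], [13.5, 23.4, 0.2, -0.0465], [13.5, 23.4, 0.2, -0.0465], [0, 0, 0, 0], [0, 0, 0, 0], [0, 0, 0, 0], [0, 0, 0, 0]]]}}

```text
t: 2.67
eef_pos: [0.4701, 0.2146, 0.2002]
ee_rot: [-3.141, -0.0, 0.276]
force: [-0.5, -0.6, -0.8]
width: 0.088
gripper_force: 0.0
```

Run:
```python
from h import *
plan([.47,.2145,.2],.277,10)
im=shot("wrist","w1"); b=[.6066,.2534,.2771]
print(px("wrist",toW(b,[[-.142,0,.069],[-.142,.015,.069],[-.142,-.015,.069],[-.106,.1,.07],[-.106,-.1,.07]])).round(1))
cv2.imwrite("pics/w1b.png",cv2.resize(im[:,:,::-1],(784,588)))
for n in("lid_pull",):
    for q in recognise("wrist",n): print(n,q["conf"],q["position"])
```

```text
row x10: [np.float64(-0.0), np.float64(0.0), np.float64(0.0), np.float64(-0.0001)]  at [0.4701 0.2146 0.2002] 0.2762 t 2.6667
[[283.7 193.4]
 [267.3 193.4]
 [300.  193.4]
 [170.9 154.3]
 [396.5 154.5]]
lid_pull 0.95 [0.5667, 0.2402, 0.0761]
```

View pics/w1b.png

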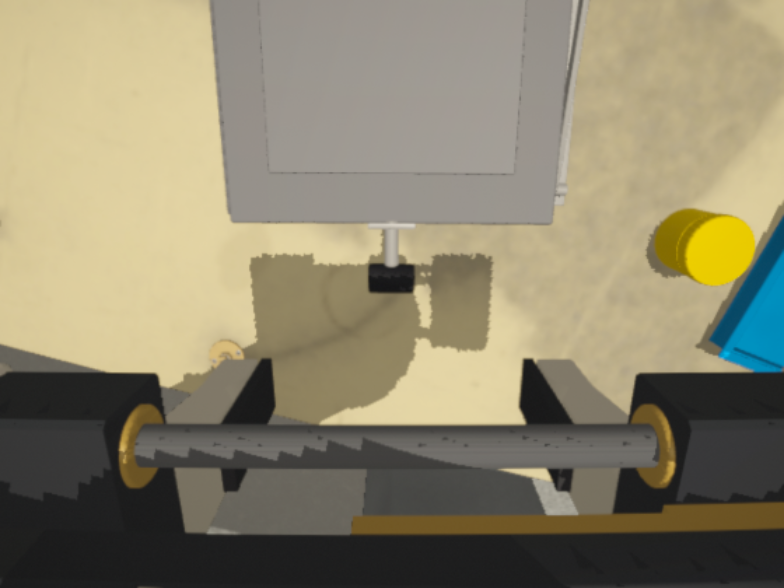

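The wrist view shows the pull at (279,199) in 560 px coordinates. My fit predicted (284,193), so the bin is about 4.3 mm nearer and 3.8 mm to the left. I correct for that and descend.

{"api": "servo_tool", "payload": {"series": [[[-0.4, -0.4, 15, 0], [-0.4, -0.4, 15, 0], [-0.4, -0.4, 15, 0], [-0.4, -0.4, 15, 0], [-0.4, -0.4, 15, 0], [-0.4, -0.4, 15, 0], [-0.4, -0.4, 15, 0], [-0.5, -0.4, 15, 0], [-0.5, -0.3, 15, 0], [-0.5, -0.3, 15, 0]]]}}

```text
t: 3.6
eef_pos: [0.465, 0.2174, 0.0497]
ee_rot: [-3.141, -0.0, 0.277]
force: [-0.3, 0.5, -0.8]
width: 0.0881
gripper_force: 0.0
```

{"api": "servo_tool", "payload": {"series": [[[0, 0, 0, 0], [0, 0, 0, 0], [0, 0, 0, 0], [0, 0, 0, 0], [0, 0, 0, 0], [0, 0, 0, 0], [0, 0, 0, 0], [0, 0, 0, 0], [0, 0, 0, 0], [0, 0, 0, 0]]], "claw": 1, "grip_force": 25}}

```text
t: 4.43
eef_pos: [0.4653, 0.217, 0.0502]
ee_rot: [-3.141, -0.0, 0.276]
force: [-1.9, 2.9, 1.0]
width: 0.0291
gripper_force: 25.0
```

Run:
```python
from h import *
im=shot("wrist","w2"); s=telemetry.get_state(); print(s["width"],s["force"],s["gripper_force"],s["moment"])
b=[.6014,.2559,.277]
print(px("wrist",toW(b,[[-.106,.1,.07],[-.106,-.1,.07],[-.142,0,.069]])).round(1))
cv2.imwrite("pics/w2b.png",im[:,:,::-1])
th=np.r_[np.linspace(0,1.45,31),1.45]
x=.1-.242*np.cos(th); z=.069+.242*np.sin(th)
print(np.c_[np.diff(x),-np.diff(z)].round(4).tolist())
```

```text
0.02938651676009952 [-1.66583229  3.86842931  0.3956075 ] 25.000455379486084 [ 0.85963331  0.74673568 -0.04321326]
[[ 76.7 199.9]
 [490.1 200.1]
 [283.3 267.2]]
[[0.0003, -0.0117], [0.0008, -0.0117], [0.0014, -0.0116], [0.002, -0.0115], [0.0025, -0.0114], [0.0031, -0.0113], [0.0036, -0.0111], [0.0041, -0.0109], [0.0047, -0.0107], [0.0052, -0.0105], [0.0057, -0.0102], [0.0062, -0.0099], [0.0066, -0.0096], [0.0071, -0.0093], [0.0075, -0.0089], [0.008, -0.0086], [0.0084, -0.0082], [0.0088, -0.0078], [0.0091, -0.0073], [0.0095, -0.0069], [0.0098, -0.0064], [0.0101, -0.0059], [0.0104, -0.0054], [0.0106, -0.0049], [0.0108, -0.0044], [0.011, -0.0039], [0.0112, -0.0033], [0.0114, -0.0028], [0.0115, -0.0022], [0.0116, -0.0017], [0.0, -0.0]]
```

View pics/w2b.png

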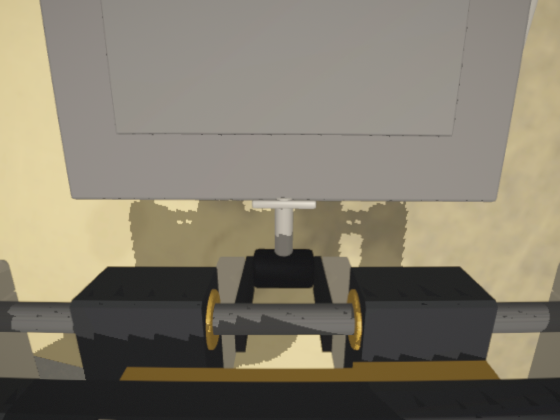

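The pull is centred between the pads at (284,268), width 29 mm. Now I raise along the arc.

{"api": "servo_tool", "payload": {"series": [[[0.3, 0, -11.7, 0], [0.8, 0, -11.7, 0], [1.4, 0, -11.6, 0], [2, 0, -11.5, 0], [2.5, 0, -11.4, 0], [3.1, 0, -11.3, 0], [3.6, 0, -11.1, 0], [4.1, 0, -10.9, 0], [4.7, 0, -10.7, 0], [5.2, 0, -10.5, 0]]]}}

```text
t: 5.32
eef_pos: [0.494, 0.2251, 0.1633]
ee_rot: [-3.141, -0.004, 0.276]
force: [9.8, 1.6, -7.2]
width: 0.0292
gripper_force: 25.0
```

{"api": "servo_tool", "payload": {"series": [[[5.7, 0, -10.2, 0], [6.2, 0, -9.9, 0], [6.6, 0, -9.6, 0], [7.1, 0, -9.3, 0], [7.5, 0, -8.9, 0], [8, 0, -8.6, 0], [8.4, 0, -8.2, 0], [8.8, 0, -7.8, 0], [9.1, 0, -7.3, 0], [9.5, 0, -6.9, 0]]]}}

```text
t: 6.15
eef_pos: [0.5663, 0.245, 0.2482]
ee_rot: [3.141, 0.001, 0.276]
force: [3.6, 0.9, -7.8]
width: 0.0293
gripper_force: 25.0
```

Run:
```python
from h import *
s=telemetry.get_state(); p=np.array(s["eef_pos"]); b=[.6014,.2559,.277]
d=p[:2]-b[:2]; X=d@[np.cos(.277),np.sin(.277)];Y=d@[-np.sin(.277),np.cos(.277)]; Z=p[2]+.019
print(X,Y,Z,"theta",np.arctan2(Z-.069,.1-X),"r",np.hypot(Z-.069,.1-X),s["force"],s["width"])
```

```text
-0.036772929161062055 -0.0008364315141362981 0.26715089931359043 theta 0.9666464952325926 r 0.24077087251177529 [ 3.55774843  0.94693695 -7.78315031] 0.029308593903782293
```

Tracking the arc well with low forces. Continue to about 1.45.

{"api": "servo_tool", "payload": {"series": [[[9.8, 0, -6.4, 0], [10.1, 0, -5.9, 0], [10.4, 0, -5.4, 0], [10.6, 0, -4.9, 0], [10.8, 0, -4.4, 0], [11, 0, -3.9, 0], [11.2, 0, -3.3, 0], [11.4, 0, -2.8, 0], [11.5, 0, -2.2, 0], [11.6, 0, -1.7, 0]]]}}

```text
t: 6.98
eef_pos: [0.6707, 0.274, 0.2906]
ee_rot: [3.14, 0.001, 0.276]
force: [-1.0, -1.3, 2.7]
width: 0.0289
gripper_force: 25.0
```

{"api": "servo_tool", "payload": {"series": [[[0, 0, 0, 0], [0, 0, 0, 0], [0, 0, 0, 0], [0, 0, 0, 0], [0, 0, 0, 0], [0, 0, 0, 0], [0, 0, 0, 0], [0, 0, 0, 0], [0, 0, 0, 0], [0, 0, 0, 0]]]}}

```text
t: 7.82
eef_pos: [0.6703, 0.274, 0.2905]
ee_rot: [3.141, 0.0, 0.276]
force: [0.3, -5.8, 4.4]
width: 0.0287
gripper_force: 25.0
```

Run:
```python
from h import *
s=telemetry.get_state(); p=np.array(s["eef_pos"]); b=[.6014,.2559,.277]
d=p[:2]-b[:2]; X=d@[np.cos(.277),np.sin(.277)];Y=d@[-np.sin(.277),np.cos(.277)]; Z=p[2]+.019
print(X,Y,Z,"theta",np.arctan2(Z-.069,.1-X),"r",np.hypot(Z-.069,.1-X),s["force"],s["width"],s["t"])
a=shot("scene","s2")
cv2.imwrite('pics/s2b.png',cv2.resize(a[80:230,180:350,::-1],(680,600),interpolation=cv2.INTER_CUBIC))
```

```text
0.07124561558606068 -0.0014517066150419623 0.3094627665504345 theta 1.4517820873449017 r 0.24217587972404137 [ 0.2956053  -5.81756734  4.38902741] 0.028664306955919653 7.8167
```

View pics/s2b.png

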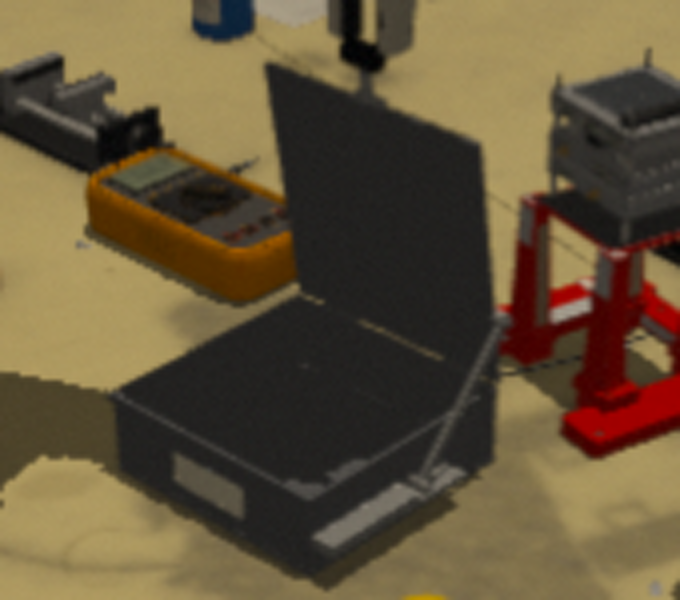

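The stay's foot stands behind the step. I lower along the arc to about 1.32.

{"api": "servo_tool", "payload": {"series": [[[-4, 0, 0.6, 0], [-4, 0, 0.6, 0], [-4, 0, 0.7, 0], [-4, 0, 0.7, 0], [-4, 0, 0.8, 0], [-4, 0, 0.9, 0], [-4, 0, 1, 0], [-3, 0, 0.8, 0], [0, 0, 0, 0], [0, 0, 0, 0]]]}}

```text
t: 8.7
eef_pos: [0.6417, 0.2661, 0.2845]
ee_rot: [3.141, -0.003, 0.276]
force: [6.3, -4.1, 1.9]
width: 0.0289
gripper_force: 25.0
```

{"api": "servo_tool", "payload": {"series": [[[0, 0, 0, 0], [0, 0, 0, 0], [0, 0, 0, 0], [0, 0, 0, 0], [0, 0, 0, 0], [0, 0, 0, 0], [0, 0, 0, 0], [0, 0, 0, 0], [0, 0, 0, 0], [0, 0, 0, 0]]], "claw": -1}}

```text
t: 9.53
eef_pos: [0.6404, 0.2662, 0.2841]
ee_rot: [-3.142, -0.0, 0.276]
force: [0.0, 0.6, -0.3]
width: 0.0859
gripper_force: 0.0
```

{"api": "servo_tool", "payload": {"series": [[[0, 0, -5, 0], [0, 0, -10, 0], [0, 0, -10, 0], [0, 0, -10, 0], [0, 0, -10, 0], [0, 0, -10, 0], [0, 0, -5, 0], [0, 0, 0, 0], [0, 0, 0, 0], [0, 0, 0, 0]]]}}

```text
t: 10.37
eef_pos: [0.6401, 0.2662, 0.3434]
ee_rot: [3.142, 0.001, 0.276]
force: [1.0, -0.8, 0.3]
width: 0.0879
gripper_force: 0.0
```

Run:
```python
from h import *
s=telemetry.get_state(); print(s["t"],s["eef_pos"],s["width"],s["force"])
a=shot("scene","s3")
b=[.6014,.2559,.277]
for th in(1.31,1.45): print(th,px("scene",toW(b,[[.1-.206*np.cos(th),y,.069+.206*np.sin(th)] for y in(.1,-.1)])).round(0))
cv2.imwrite('pics/s3b.png',cv2.resize(a[80:230,180:350,::-1],(680,600),interpolation=cv2.INTER_CUBIC))
```

```text
10.3667 [0.64014724 0.26618679 0.34336436] 0.08793025905169895 [ 0.98365616 -0.75398572  0.3335764 ]
1.31 [[240.  99.]
 [293. 119.]]
1.45 [[246.  94.]
 [299. 114.]]
```

View pics/s3b.png

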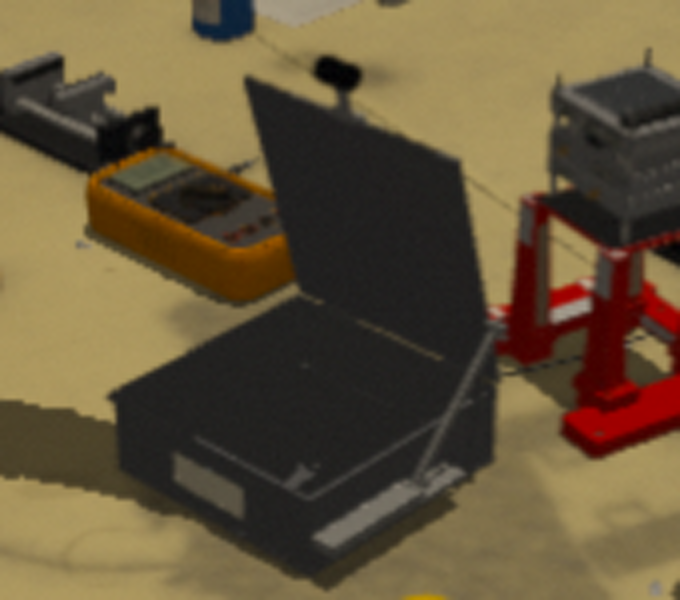

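The lid rests on the stay: its front corners at (241,99) and (294,119) match the 1.31 prediction. Next is the jar.

Run:
```python
from h import *
for n,uv in dict(redfront=(326,189),redleft=(290,164),pole=(430,205)).items(): print(n,ray("scene",uv,0).round(3))
s=telemetry.get_state();M,k,R,t=cal("wrist");o=-R.T@t-np.array(s["eef_pos"])
a=s["ee_rot"][2];print("cam in tool-x, z:",o[:2]@[np.cos(a),np.sin(a)],o[2])
# tray corners at rim z .028, floor jar
for uv in((383,368),(467,343),(556,437),(463,478)): print(ray("scene",(uv[0]/1.4,uv[1]/1.4),.026).round(3))
plan([.50,-.172,.25],-.4,20)
```

```text
redfront [0.805 0.173 0.   ]
redleft [0.794 0.357 0.   ]
pole [ 1.016 -0.059 -0.   ]
cam in tool-x, z: 0.08066762363519699 0.18209900836442716
[ 0.471 -0.057  0.026]
[ 0.639 -0.08   0.026]
[ 0.616 -0.346  0.026]
[ 0.439 -0.333  0.026]
row x20: [np.float64(-6.1), np.float64(22.6), np.float64(4.7), np.float64(0.0338)]  at [0.6402 0.2661 0.3432] 0.2762 t 10.4167
```

```bash
python3 -c "
from h import *
plan([.546,-.172,.22],.2762,14)"
```

```text
row x14: [np.float64(-15.0), np.float64(28.3), np.float64(8.8), np.float64(-0.0)]  at [0.6402 0.2661 0.3432] 0.2762 t 10.4167
```

{"api": "servo_tool", "payload": {"series": [[[-15, 28.3, 0, 0], [-15, 28.3, 0, 0], [-15, 28.3, 0, 0], [-15, 28.3, 0, 0], [-15, 28.3, 0, 0], [-15, 28.3, 13.7, 0], [-15, 28.3, 13.7, 0], [-15, 28.3, 13.7, 0], [-15, 28.3, 13.7, 0], [-15, 28.3, 13.7, 0]]]}}

```text
t: 11.25
eef_pos: [0.5724, -0.0484, 0.2746]
ee_rot: [-3.141, 0.0, 0.276]
force: [1.6, 0.5, -0.2]
width: 0.088
gripper_force: 0.0
```

{"api": "servo_tool", "payload": {"series": [[[-15, 28.3, 13.7, 0], [-15, 28.3, 13.7, 0], [-15, 28.3, 13.7, 0], [-15, 28.3, 13.6, 0], [0, 0, 0, 0.12], [0, 0, 0, 0.12], [0, 0, 0, 0.12], [0, 0, 0, 0.12], [0, 0, 0, 0.12], [0, 0, 0, 0.12]]]}}

```text
t: 12.08
eef_pos: [0.546, -0.1723, 0.2203]
ee_rot: [3.141, 0.001, -0.45]
force: [0.3, 0.5, 0.2]
width: 0.0875
gripper_force: 0.0
```

{"api": "servo_tool", "payload": {"series": [[[0, 0, 0, 0.12], [0, 0, 0, 0.12], [0, 0, 0, 0.12], [0, 0, 0, 0.12], [0, 0, 0, 0.12], [0, 0, 0, 0.12], [0, 0, 0, 0.12], [0, 0, 0, 0.12], [0, 0, 0, 0.12], [0, 0, 0, 0.12]]]}}

```text
t: 12.92
eef_pos: [0.546, -0.1722, 0.2203]
ee_rot: [3.141, -0.0, -1.65]
force: [-0.7, 0.5, 0.6]
width: 0.0875
gripper_force: 0.0
```

{"api": "servo_tool", "payload": {"series": [[[0, 0, 0, 0.12], [0, 0, 0, 0.12], [0, 0, 0, 0.12], [0, 0, 0, 0.12], [0, 0, 0, 0.12], [0, 0, 0, 0.12], [0, 0, 0, 0.12], [0, 0, 0, 0.12], [0, 0, 0, 0.12], [0, 0, 0, 0.12]]]}}

```text
t: 13.75
eef_pos: [0.546, -0.1722, 0.2203]
ee_rot: [3.141, -0.001, -2.85]
force: [0.6, 0.2, -0.6]
width: 0.0873
gripper_force: 0.0
```

Run:
```python
from h import *
s=telemetry.get_state(); print(s["t"],s["eef_pos"],s["ee_rot"],s["q"])
im=shot("wrist","w3"); print(px("wrist",[[.546,-.172,.052],[.566,-.172,.052]]).round(1))
for q in trace("wrist","jar")[:3]:
    m=q["mask"];ys,xs=np.nonzero(m);(c,r)=cv2.minEnclosingCircle(np.c_[xs,ys].astype(np.float32));print(q["conf"],c,r,xs.min(),xs.max(),ys.min(),ys.max(),ray("wrist",c,.04))
cv2.imwrite("pics/w3b.png",im[:,:,::-1])
```

```text
13.75 [ 0.54604471 -0.17219551  0.22029978] [ 3.14126994e+00 -9.52399262e-04 -2.84977227e+00] [ 3.60631938e-02  1.80844000e-01 -1.92374136e-01 -7.65178549e-05
 -1.19858125e+00 -1.31501142e+00]
[[282.9 186.7]
 [277.4 204.8]]
0.94 (432.0, 219.0) 30.083316802978516 403 460 195 247 [ 0.53552445 -0.005187    0.04      ]
0.76 (355.8322448730469, 13.233552932739258) 31.121639251708984 325 384 0 39 [ 0.37126713 -0.15478135  0.04      ]
0.75 (287.0, 183.5) 26.96767234802246 263 310 157 210 [ 0.54420658 -0.16804341  0.04      ]
```

View pics/w3b.png

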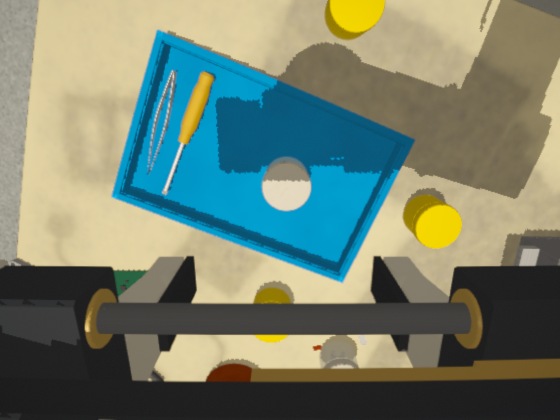

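The tray holds only the white jar, cap at (287,184), with free room along the closing direction: tray wall at x≈385, screwdriver at x≈190. I correct by +3.4 mm in tool x and +4.1 mm in tool y, then descend.

{"api": "servo_tool", "payload": {"series": [[[0.7, 0.8, 20, 0], [0.7, 0.8, 20, 0], [0.7, 0.8, 20, 0], [0.7, 0.8, 20, 0], [0.6, 0.9, 20, 0], [0, 0, 20, 0], [0, 0, 20, 0], [0, 0, 20, 0], [0, 0, 20, 0], [0, 0, 14, 0]]]}}

```text
t: 14.68
eef_pos: [0.5409, -0.1693, 0.0249]
ee_rot: [3.141, -0.002, -2.839]
force: [-0.6, -0.1, 0.3]
width: 0.0876
gripper_force: 0.0
```

{"api": "servo_tool", "payload": {"series": [[[0, 0, 0, 0], [0, 0, 0, 0], [0, 0, 0, 0], [0, 0, 0, 0], [0, 0, 0, 0], [0, 0, 0, 0], [0, 0, 0, 0], [0, 0, 0, 0], [0, 0, 0, 0], [0, 0, 0, 0]]], "claw": 1, "grip_force": 20}}

```text
t: 15.52
eef_pos: [0.5468, -0.1718, 0.0308]
ee_rot: [-3.135, 0.007, -2.841]
force: [2.2, -16.1, 22.6]
width: 0.0266
gripper_force: 10.5
```

{"api": "servo_tool", "payload": {"series": [[[0, 0, -5, 0], [0, 0, -5, 0], [0, 0, -20, 0], [0, 0, -20, 0], [0, 0, -20, 0], [0, 0, -20, 0], [0, 0, -20, 0], [0, 0, -20, 0], [0, 0, -20, 0], [0, 0, -10, 0]]]}}

```text
t: 16.35
eef_pos: [0.5427, -0.1693, 0.1895]
ee_rot: [-3.141, 0.003, -2.843]
force: [1.1, -0.1, 0.5]
width: 0.0003
gripper_force: 0.0
```

Run:
```python
from h import *
t=toW([.6014,.2559,.277],[-.045,0,.21])[0]; print(t)
plan([t[0],t[1],.19],.277-np.pi,14)
im=shot("wrist","w4"); cv2.imwrite("pics/w4b.png",im[:,:,::-1])
```

```text
[0.55811539 0.24359379 0.21      ]
row x14: [np.float64(-9.4), np.float64(28.0), np.float64(-0.0), np.float64(0.0015)]  at [ 0.5427 -0.1693  0.1895] -2.8434 t 16.35
```

View pics/w4b.png

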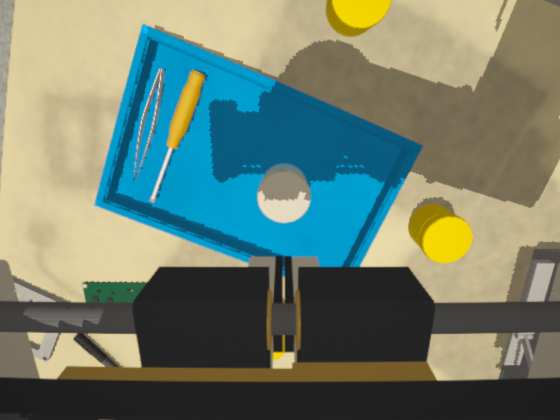

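The grasp missed: the fingers closed fully, and the jar still stands in the tray at (284,193). I measure again before retrying.

Run:
```python
from h import *
s=telemetry.get_state(); p=np.array(s["eef_pos"]); a=s["ee_rot"][2]; print(p.round(4))
for c in("wrist","scene","side"):
    eyes.grab_frame(c)
    for q in trace(c,"jar")[:6]:
        ys,xs=np.nonzero(q["mask"]); uv=(xs.mean(),ys.mean()); 
        w=ray(c,uv,.052 if c=="wrist" else .03)
        if abs(w[0]-.546)<.05 and abs(w[1]+.172)<.05: print(c,round(q["conf"],2),np.round(uv,1),len(xs),xs.min(),xs.max(),ys.min(),ys.max(),w.round(4),"fit-size scale",w[2])
    for q in recognise(c,"jar")[:6]:
        w=np.array(q["position"])
        if abs(w[0]-.546)<.05 and abs(w[1]+.172)<.05: print(" rec",c,round(q["conf"],2),w.round(4))
# expected pixel diameter of 51 mm cap at heights
for z in(.02,.052,.08):
    P=px("wrist",[[.55,-.172-.0255,z],[.55,-.172+.0255,z]]); print(z,np.linalg.norm(P[0]-P[1]).round(1),P.mean(0).round(1))
```

```text
[ 0.5434 -0.1694  0.1905]
wrist 0.75 [284.4 192.5] 2455 258 311 163 221 [ 0.5397 -0.1681  0.052 ] fit-size scale 0.05199999999999999
 rec wrist 0.94 [ 0.5389 -0.1673  0.0523]
scene 0.86 [326.  276.9] 507 316 336 263 291 [ 0.5472 -0.1702  0.03  ] fit-size scale 0.029999999999999916
 rec scene 0.61 [ 0.5375 -0.1738  0.0448]
side 0.73 [312.8 268.8] 590 302 324 255 283 [ 0.5469 -0.1702  0.03  ] fit-size scale 0.030000000000000027
 rec side 0.83 [ 0.5419 -0.1866  0.0422]
0.02 50.0 [277.5 194.1]
0.052 54.7 [277.  202.7]
0.08 59.5 [276.4 211.6]
```

{"api": "servo_tool", "payload": {"series": [[[0, 0, 0, 0], [0, 0, 0, 0], [0, 0, 0, 0], [0, 0, 0, 0], [0, 0, 0, 0], [0, 0, 0, 0], [0, 0, 10, 0], [0, 0, 15, 0], [0, 0, 15, 0], [0, 0, 10, 0]]], "claw": -0.9}}

```text
t: 17.68
eef_pos: [0.5411, -0.1691, 0.1348]
ee_rot: [3.141, -0.001, -2.844]
force: [-0.0, -0.9, 0.2]
width: 0.0613
gripper_force: 0.0
```

{"api": "servo_tool", "payload": {"series": [[[0, 0, 14, 0], [0, 0, 14, 0], [0, 0, 14, 0], [0, 0, 14, 0], [0, 0, 14, 0], [0, 0, 14, 0], [0, 0, 14, 0], [0, 0, 14, 0], [0, 0, 12, 0], [0, 0, 0, 0]]]}}

```text
t: 18.52
eef_pos: [0.54, -0.1692, 0.0101]
ee_rot: [3.14, -0.004, -2.844]
force: [-0.2, 0.4, -0.5]
width: 0.0833
gripper_force: 0.0
```

{"api": "servo_tool", "payload": {"series": [[[0, 0, 0, 0], [0, 0, 0, 0], [0, 0, 0, 0], [0, 0, 0, 0], [0, 0, 0, 0], [0, 0, 0, 0], [0, 0, 0, 0], [0, 0, 0, 0], [0, 0, 0, 0], [0, 0, 0, 0]]], "claw": -0.3}}

```text
t: 19.35
eef_pos: [0.542, -0.1693, 0.0129]
ee_rot: [3.142, 0.0, -2.844]
force: [0.6, -0.5, 0.0]
width: 0.0567
gripper_force: 0.0
```

Run:
```python
from h import *
s=telemetry.get_state(); p=np.array(s["eef_pos"]); a=s["ee_rot"][2]; print(s["t"],p.round(4),s["width"],s["force"],s["gripper_force"])
im=shot("wrist","w5")
for q in trace("wrist","jar")[:4]:
    ys,xs=np.nonzero(q["mask"]); print(q["conf"],xs.mean(),ys.mean(),len(xs),xs.min(),xs.max(),ys.min(),ys.max(),ray("wrist",(xs.mean(),ys.mean()),.052).round(4))
print(px("wrist",[p,p+[0,0,.019],[p[0],p[1],.052]]).round(1))
cv2.imwrite("pics/w5b.png",im[:,:,::-1])
```

```text
19.35 [ 0.542  -0.1693  0.0129] 0.05669769908675851 [ 0.58625914 -0.50177123  0.02879341] 0.0
0.71 283.52413526071246 270.3070469798658 7748 229 338 218 345 [ 0.5318 -0.1717  0.052 ]
0.56 545.6923076923077 288.53846153846155 104 538 551 284 294 [ 0.5054 -0.0516  0.052 ]
[[282.3 255.3]
 [282.2 270.7]
 [282.1 290.8]]
```

View pics/w5b.png

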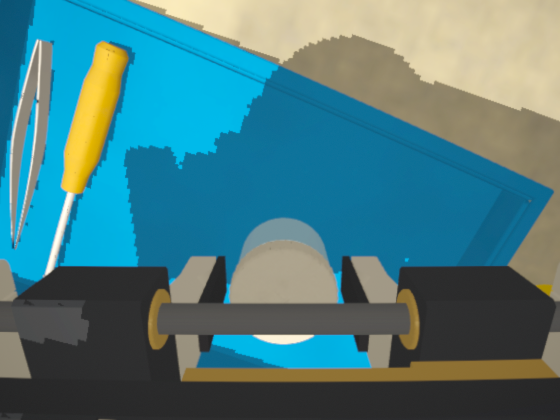

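The jar stands upright between the half-closed fingers: cap from columns 232 to 338, centred near (285,292) against a predicted (282,291). So the alignment is good, and the grip is now lower. I close gently.

{"api": "servo_tool", "payload": {"series": [[[0, 0, 0, 0], [0, 0, 0, 0], [0, 0, 0, 0], [0, 0, 0, 0], [0, 0, 0, 0], [0, 0, 0, 0], [0, 0, 0, 0], [0, 0, 0, 0], [0, 0, 0, 0], [0, 0, 0, 0]]], "claw": 0, "grip_force": 15}}

```text
t: 20.28
eef_pos: [0.542, -0.1693, 0.0129]
ee_rot: [-3.142, -0.0, -2.844]
force: [0.0, -0.5, 0.4]
width: 0.0486
gripper_force: 15.0
```

{"api": "servo_tool", "payload": {"series": [[[0, 0, -2, 0], [0, 0, -3, 0], [0, 0, -5, 0], [0, 0, -10, 0], [0, 0, -15, 0], [0, 0, -20, 0], [0, 0, -20, 0], [0, 0, -20, 0], [0, 0, -20, 0], [0, 0, -15, 0]]]}}

```text
t: 21.12
eef_pos: [0.5426, -0.1694, 0.1459]
ee_rot: [-3.141, 0.002, -2.843]
force: [0.1, -0.3, 0.0]
width: 0.0489
gripper_force: 15.0
```

Run:
```python
from h import *
s=telemetry.get_state(); p=np.array(s["eef_pos"]);print(p,s["width"],s["gripper_force"],s["force"])
im=shot("wrist","w6")
for q in trace("wrist","jar")[:3]:
    ys,xs=np.nonzero(q["mask"]); print(q["conf"],xs.mean(),ys.mean(),len(xs),xs.min(),xs.max(),ys.min(),ys.max())
t=toW([.6014,.2559,.277],[-.045,0,.21])[0]
plan([t[0],t[1],.16],.277-np.pi,20)
```

```text
[ 0.54256003 -0.16942131  0.14586348] 0.048898488406768574 15.000036012041349 [ 0.08418981 -0.33415858  0.01251236]
0.89 363.2740793201133 10.871813031161473 1412 331 401 0 28
0.73 263.2173913043478 353.9159420289855 1380 239 288 335 369
0.72 458.3978076379066 244.03536067892503 2828 423 496 217 265
row x20: [np.float64(-6.6), np.float64(19.6), np.float64(-0.7), np.float64(0.0011)]  at [ 0.5439 -0.1695  0.1469] -2.8433 t 21.2167
```

{"api": "servo_tool", "payload": {"series": [[[-6.6, 19.6, -0.7, 0.001], [-6.6, 19.6, -0.7, 0.001], [-6.6, 19.6, -0.7, 0.001], [-6.6, 19.6, -0.7, 0.001], [-6.6, 19.6, -0.7, 0.001], [-6.6, 19.6, -0.7, 0.001], [-6.6, 19.6, -0.7, 0.001], [-6.6, 19.6, -0.7, 0.001], [-6.6, 19.6, -0.7, 0.001], [-6.6, 19.6, -0.7, 0.001]]]}}

```text
t: 22.05
eef_pos: [0.548, 0.0384, 0.1498]
ee_rot: [3.141, -0.0, -2.854]
force: [-0.9, 0.1, -1.1]
width: 0.0488
gripper_force: 15.0
```

{"api": "servo_tool", "payload": {"series": [[[-6.6, 19.6, -0.7, 0.001], [-6.6, 19.6, -0.7, 0.001], [-6.6, 19.6, -0.7, 0.001], [-6.6, 19.6, -0.7, 0.001], [-6.6, 19.6, -0.7, 0.001], [-6.6, 19.6, -0.7, 0.001], [-6.6, 19.6, -0.7, 0.001], [-6.6, 19.6, -0.7, 0.001], [-6.6, 19.6, -0.7, 0.001], [-6.6, 19.6, -0.7, 0.001]]]}}

```text
t: 22.88
eef_pos: [0.5566, 0.2449, 0.1567]
ee_rot: [-3.142, -0.001, -2.864]
force: [0.4, -0.6, -0.5]
width: 0.0487
gripper_force: 15.0
```

Run:
```python
from h import *
s=telemetry.get_state(); p=np.array(s["eef_pos"]);print(p,s["width"],s["gripper_force"],s["force"])
t=toW([.6014,.2559,.277],[-.045,0,.21])[0]
plan([t[0],t[1],.017],.277-np.pi,10)
for c in("scene","side"):
    eyes.grab_frame(c)
    for q in recognise(c,"jar"): print(c,round(q["conf"],2),np.round(q["position"],3))
```

```text
[0.55661252 0.24487785 0.1567178 ] 0.048723155394780185 14.999477712660862 [ 0.406913   -0.62128612 -0.54816725]
row x10: [np.float64(-0.1), np.float64(-0.2), np.float64(14.0), np.float64(0.0001)]  at [0.5566 0.2449 0.1567] -2.8639 t 22.8833
scene 0.92 [ 0.698 -0.151  0.04 ]
scene 0.89 [ 0.535 -0.012  0.042]
scene 0.79 [0.551 0.238 0.175]
scene 0.69 [ 0.36  -0.17   0.049]
scene 0.66 [0.684 0.226 0.147]
side 0.85 [ 0.539 -0.017  0.039]
side 0.62 [ 0.368 -0.172  0.044]
side 0.6 [ 0.702 -0.15   0.036]
side 0.52 [0.554 0.227 0.173]
side 0.5 [0.673 0.248 0.157]
```

{"api": "servo_tool", "payload": {"series": [[[0, 0, 16, 0], [0, 0, 16, 0], [0, 0, 16, 0], [0, 0, 16, 0], [0, 0, 16, 0], [0, 0, 16, 0], [0, 0, 16, 0], [0, 0, 14, 0], [0, 0, 10, 0], [0, 0, 3, 0]]]}}

```text
t: 23.92
eef_pos: [0.5561, 0.2425, 0.0162]
ee_rot: [-3.141, -0.003, -2.865]
force: [0.3, 0.3, -1.1]
width: 0.0485
gripper_force: 15.0
```

{"api": "servo_tool", "payload": {"series": [[[0, 0, 0.5, 0], [0, 0, 0.5, 0], [0, 0, 0.5, 0], [0, 0, 0.5, 0], [0, 0, 0.5, 0], [0, 0, 0.5, 0], [0, 0, 0, 0], [0, 0, 0, 0], [0, 0, 0, 0], [0, 0, 0, 0]]]}}

```text
t: 24.75
eef_pos: [0.5571, 0.2441, 0.0149]
ee_rot: [3.142, 0.0, -2.864]
force: [0.5, 0.5, -0.6]
width: 0.0485
gripper_force: 15.0
```

Contact is expected at TCP z≈0.0139, so I lower another 1 mm or so.

{"api": "servo_tool", "payload": {"series": [[[0, 0, 0.5, 0], [0, 0, 0.5, 0], [0, 0, 0.5, 0], [0, 0, 0.3, 0], [0, 0, 0, 0], [0, 0, 0, 0], [0, 0, 0, 0], [0, 0, 0, 0], [0, 0, 0, 0], [0, 0, 0, 0]]]}}

```text
t: 25.58
eef_pos: [0.5573, 0.2442, 0.0138]
ee_rot: [3.142, 0.001, -2.864]
force: [-2.1, -0.5, 6.5]
width: 0.0487
gripper_force: 15.0
```

The floor is touched (6.5 N up). I release and retract straight up.

{"api": "servo_tool", "payload": {"series": [[[0, 0, 0, 0], [0, 0, 0, 0], [0, 0, 0, 0], [0, 0, 0, 0], [0, 0, 0, 0], [0, 0, 0, 0], [0, 0, 0, 0], [0, 0, 0, 0], [0, 0, 0, 0], [0, 0, 0, 0]]], "claw": -0.8}}

```text
t: 26.42
eef_pos: [0.5571, 0.2441, 0.0131]
ee_rot: [3.142, -0.0, -2.864]
force: [-0.4, -0.3, -0.1]
width: 0.0793
gripper_force: 0.0
```

{"api": "servo_tool", "payload": {"series": [[[0, 0, -5, 0], [0, 0, -10, 0], [0, 0, -20, 0], [0, 0, -20, 0], [0, 0, -20, 0], [0, 0, -20, 0], [0, 0, -20, 0], [0, 0, -20, 0], [0, 0, -20, 0], [0, 0, -5, 0]]]}}

```text
t: 27.25
eef_pos: [0.5587, 0.2449, 0.178]
ee_rot: [3.14, 0.006, -2.863]
force: [1.0, 0.5, 0.5]
width: 0.0793
gripper_force: 0.0
```

{"api": "servo_tool", "payload": {"series": [[[10, 0, 0, 0], [15, 0, 0, 0], [15, 0, 0, 0], [15, 0, 0, 0], [15, 0, 0, 0], [10, 0, 0, 0], [0, 0, 0, 0], [0, 0, 0, 0], [0, 0, 0, 0], [0, 0, 0, 0]]]}}

```text
t: 28.08
eef_pos: [0.4806, 0.2223, 0.1729]
ee_rot: [-3.141, -0.0, -2.864]
force: [1.5, 0.4, -0.5]
width: 0.0788
gripper_force: 0.0
```

Run:
```python
from h import *
s=telemetry.get_state(); print(s["t"],s["eef_pos"],s["width"],s["force"])
b=[.6014,.2559,.277]
shot("wrist","w7")
for c in("wrist","scene","side"):
    eyes.grab_frame(c)
    for q in recognise(c,"jar"): 
        w=np.array(q["position"]); d=w[:2]-b[:2]
        print(c,round(q["conf"],2),w.round(3),"bin",(d@[np.cos(.277),np.sin(.277)]).round(3),(d@[-np.sin(.277),np.cos(.277)]).round(3))
    for q in trace(c,"jar"):
        ys,xs=np.nonzero(q["mask"]);print("   m",len(xs),xs.min(),xs.max(),ys.min(),ys.max())
    for q in trace(c,"bin_lid")[:1]:
        ys,xs=np.nonzero(q["mask"]);print("   lid",len(xs),xs.min(),xs.max(),ys.min(),ys.max())
print(px("scene",toW(b,[[.1-.206*np.cos(1.31),y,.069+.206*np.sin(1.31)] for y in(.1,-.1)])).round(0))
print(px("wrist",toW(b,[-.045,0,.053])))
```

```text
28.0833 [0.48059638 0.22230244 0.17291987] 0.07883892113314343 [ 1.51297446  0.36022694 -0.50009928]
wrist 0.91 [0.55  0.241 0.052] bin -0.054 -0.0
wrist 0.62 [0.536 0.007 0.047] bin -0.132 -0.222
   m 3588 5 83 161 221
   m 2618 258 309 243 303
scene 0.95 [ 0.534 -0.014  0.041] bin -0.139 -0.241
scene 0.75 [ 0.698 -0.149  0.042] bin -0.018 -0.416
scene 0.59 [ 0.361 -0.168  0.046] bin -0.347 -0.342
   m 564 248 270 290 318
   m 452 277 296 229 254
   m 472 360 381 236 261
   m 278 237 254 182 200
   lid 2746 242 306 94 202
side 0.85 [ 0.363 -0.173  0.046] bin -0.347 -0.347
side 0.7 [0.652 0.258 0.057] bin 0.049 -0.011
side 0.57 [ 0.7   -0.151  0.038] bin -0.017 -0.418
side 0.5 [0.563 0.225 0.052] bin -0.046 -0.019
   m 476 275 295 221 246
   m 548 361 383 237 264
   m 632 221 243 267 298
   m 225 254 270 179 195
   lid 2676 270 324 89 201
[[240.  99.]
 [293. 119.]]
[[281.85515483 280.60571085]]
```

The jar's top is at z≈0.052 in the bin, round and centred on the good spot. The lid is still propped and the robot is clear of everything.

```bash
python3 -c "
from station import ticket; print(ticket.job_done())"
```

```text
the job is handed in; nothing more can be done
None
```

The lid is propped on its stay and the white jar from the tray stands upright on the bin floor; my first grasp of the jar slipped and the second held, and I handed the job in at about 28 s with the robot clear.

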